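# Load the polarimeter tube and hold the lamp button

### The job

Set the polarimeter up for a reading: lift the long tube out of the white tube rest and lay it gently, without dropping it, into the two V-saddles of the polarimeter so that it sits level in both, and let go of it. Then, with the fingers, press the push button on top of the lamp house right down and hold it there with a steady push of no more than 20 N; the lamp stays on only while the button is held, so keep it down for at least two seconds and finish the program still holding it. Leave the short tube and the other things on the bench where they are.

Things in the scene. Friction and masses are not known exactly. Their poses are not given: they have to be found in the camera images.
- polarimeter: bench polarimeter, a heavy grey instrument fixed on the bench. Origin on the bench surface under the mid-point between its two saddles; z up, x along its optical axis towards the lamp house, y level across it. Base plate 430 x 115 mm, top 26 mm up, with a rail 34 mm wide on it, top 48 mm up. The optical axis is 115 mm up
- saddle_lamp (a point): bottom of the V of the aluminium saddle nearer the lamp, 65 mm along x from the polarimeter's origin and 101 mm above the bench. The saddle is 12 mm thick along x; its 90-degree V is open upwards, its mouth 40 mm wide and 121 mm up (54 mm over the outside of the cheeks). Between the two saddles there is 118 mm of open space above the rail
- saddle_analyser (a point): bottom of the V of the like saddle nearer the analyser, at x = -65 mm. Beyond it, from x = -128 to -206 mm, stands the analyser: black barrel, upright, a graduated disc 100 mm in diameter (its top 165 mm up) and the eyepiece
- lamp_house (a point): centre of the top of the lamp house, 152 mm above the bench: a grey box 80 mm (x) by 82 mm (y) at the polarimeter's +x end, from x = 134 to 214 mm, with a black collar reaching in towards the saddles to x = 129 mm
- seat (a point): the point on the polarimeter's optical axis midway between the two saddles, 115 mm above the bench; the centre of a tube seated in both saddles comes here (it may lie up to 18 mm either way along the axis before an end cap meets the collar or the barrel). Axes as the polarimeter's
- button_top (a point): centre of the top face of the lamp button: a round black push button 30 mm in diameter, upright on top of the lamp house, 174 mm along x from the polarimeter's origin; its top is 174 mm above the bench when free and 22 mm above the lamp house's top
- lamp_button (a joint): how far the lamp button is pressed straight down, in m: 0 free, 0.010 at its stop. Spring return: about 3 N to start it, rising evenly to 8 N at the stop. The lamp switch is closed from 0.007 on (the light itself is not shown); the button comes back up when released
- tube_rest: white plastic tube rest fixed on the bench, base plate 110 x 175 x 10 mm with two upright notched rails 8 mm thick at x = -36 and +36 mm (so 64 mm free between them). Origin at the centre of its underside. Two tubes lie in its notches parallel to its x axis, at y = -45 and +45 mm, their centre lines 54 mm above the bench; which tube lies in which row varies. The rails rise to 57 mm
- long_tube: the long polarimeter tube, the one to load: glass tube 20 mm in diameter with a round steel screw cap, 28 mm in diameter and 16 mm long, on each end; 220 mm long over the caps (188 mm of glass between them), about 140 g. Origin at its centre, x along the tube; both ends are alike
- long_tube_mid (a point): centre of the long tube, on its centre line half-way along; x along the tube
- short_tube: bystander: a short tube of the same make and diameters, 120 mm long over the caps, in the other row of the rest. Origin at its centre, x along the tube
- dropper_a: bystander: amber dropper bottle with a red rubber bulb, 37 mm in diameter, 102 mm high, near the robot; origin at the centre of its underside
- dropper_b: bystander: the same kind of dropper bottle, beyond the polarimeter
- beaker: bystander: glass beaker, 68 mm in diameter, 90 mm high; origin at the centre of its underside
- reagent: bystander: white wide-mouthed reagent jar, 84 mm in diameter, 160 mm high; origin at the centre of its underside
- spirit_lamp: bystander: glass spirit lamp with its cap on, 80 mm in diameter, 98 mm high; origin at the centre of its underside
- small_bottle: bystander: small white plastic bottle with a red cap, 56 mm in diameter, 85 mm high; origin at the centre of its underside
Mind the look-alikes: they are no part of the job. What is shaped like the long_tube but red is not meant.

How it is judged:
By the outcome, as a careful person would: the job done as asked, in the order asked, and still so for the second after the job is handed in, while the arm keeps its last pose, push and grip.
It also fails if it takes over 64 s, if anything falls off the work surface, if the arm or the gripper's body presses on something with over 40 N, if the wrist force passes 120 N, or if a joint passes its speed limit or range.

### The arm

A 6-joint arm with a two-finger parallel gripper is mounted at the origin on the work surface. World frame = base frame: x ahead of the robot, y to its left, z up, the work surface at z = 0. Lengths are in mm, angles in rad, forces in N, time in s.
With the tool pointing down it reaches from about 275 to 750 mm from the base axis. Payload 10.2 kg.
Tool frame: the origin (TCP) lies midway between the tips of the shut fingers; the grasp point (between the pads) lies 19 mm behind it; z points along the fingers, y is the line along which they close (so a half turn about z gives the same grasp; the last joint's range is limited). The gripper opens to 85 mm and grips with 20 to 120 N. Pads are 22 mm wide; open, the fingers measure 114 mm over their backs; the gripper's body (76 mm by 85 mm) begins 54 mm behind the grasp point. The pads swing forward as they close: fully open they stand 13 mm farther back than shut.
Start: joints at [-0.223, 0.313, 1.498, -0, 1.331, -0.223], TCP at [525.006, -0.013, 194.894] pointing down, gripper open.
Joint ranges: [-2.94, 2.94], [-0.97, 2.17], [0.19, 2.56], [-1.23, 4.37], [0.02, 3.11], [-2.88, 2.88]. Speed limits (rad/s): [2.39, 2.39, 3.01, 3.14, 3.14, 3.14].

### API

Orientations are given as a unit quaternion [w, x, y, z].
In Python, from rig import ctrl gives the robot as it stands.
- The arm moves only by the tool send_rows, never from a script. Its argument "targets" is a list of rows, each a list of 7 numbers: the closure, from -1 (fully open) to 1 (shut), so that 0 is half open, then the shift along the tool's x, y, z in m, then the turn, a rotation vector about the tool's x, y, z in rad. In form: [[claw, dx, dy, dz, ax, ay, az], ...]. A call has exactly 10 rows; each row shifts and turns the commanded pose from where the row before left it, along the tool's axes as they then stand; what a row does not reach is not made up. A row lasts 1/8 s, in which the tool goes at most 62.5 mm and 10.7 degrees, less where a joint would pass 70% of its speed; a pose out of reach is approached as far as the arm can. A call with a gripper value outside its range is refused whole. The fingers move at their own pace and stop on an object; "squeeze" is the grip in N (left out, the last holds). Time passes only in rows, so rows that do not move let the fingers close, or fill a call up. It gives the time, the measured TCP pose, the force, the opening and the grip force at its end, in the units of the state.
- ctrl.sense(): the state, without advancing time (a new reading comes with each control period).
- ctrl.capture(name): name is "scene" or "side" or "wrist"; returns a dict with "img" (400x640x3 uint8, red, green, blue), "camera_matrix" (3x3 intrinsics, pixels), "R" (3x3) and "t" (3): a world point X has camera coordinates R X + t. Camera axes: x right, y down, z forward; pixel columns grow to the right and rows downward; lengths in mm; the calibration is good to about 2 mm. The wrist camera is an equidistant fisheye: a pixel r from the principal point sees the ray r / f radians off the axis. A picture is of the moment at which its call begins. There is no depth.
- ctrl.finish_job(): hands the job in; it is judged then, once.
Trained networks look in a picture, given as the dict that the camera call returned (one of the last four; its "shot" number tells which), for a name from the list of things; names that differ only in an ending like _2 or _b are one class to them, and where a whole thing is asked for, a point or a joint stands for the part that bears it (a point fixed in the world has none). Each returns a list of dicts, best first, with "score" (0 to 1); they miss things now and then, are a little off and sometimes report something else, mostly with a low value. They report only what shows in the picture. A call takes as long as a camera call. They do not tell look-alikes from the thing itself.
- ctrl.boxes_of(query, picture): "extent" ([left, top, width, height] in pixels, round what is visible of it).
- ctrl.landmark_of(query, picture): "point" ([column, row] in pixels: a listed point, or the origin of a listed thing).
The state is a dict: "time_s": time; "joints": joint angles; "dq": joint speeds; "tau": joint torques, N m; "eef_pos": TCP position; "ee_rot": TCP orientation; "force": force on the tool from outside, world axes, zero at the start; "wrist_torque": the same for the moment, N m; "grip_width": opening from 0.0 (shut) to 1.0 (fully open); "grip_force": force on a finger pad.
Only numpy, scipy, OpenCV 4.12 (cv2) and the standard library are available. Lean on these libraries where they do the work, as an engineer would, in place of code of your own. Each camera call takes 0.05 s, during which the arm holds its last target. There are 200 camera calls.

## Working session

There is one attempt and no reset: what is moved stays moved. The work goes in short steps, Python scripts to look and compute and a tool call to move; the robot and the scene stay as the last step left them, time stands still between calls to the robot, and variables do not carry over. Pictures are saved under pics/ and viewed, at most 10 in all, crops included, and the job is handed in when it is done.

Besides the shell and the picture viewer there is one more tool, called after "Call:" in YAML: its name, and indented under it one key for each argument. send_rows: Moves the arm, as the interface text tells. Its arguments: {"type":"object","properties":{"targets":{"type":"array"},"squeeze":{"type":"number"}},"required":["targets"]}

```bash
mkdir -p pics; cat > h.py <<'E'
import numpy as np, cv2
from rig import ctrl
def ray(P,uv):
    K=np.array(P["camera_matrix"]);R=np.array(P["R"]);t=np.array(P["t"]).ravel()
    d=np.linalg.inv(K)@[uv[0],uv[1],1];return -R.T@t,R.T@d
def onz(P,uv,z):
    c,d=ray(P,uv);return c+d*(z-c[2])/d[2]
def tri(obs):
    A=np.zeros((3,3));b=np.zeros(3)
    for P,uv in obs:
        c,d=ray(P,uv);d=d/np.linalg.norm(d);M=np.eye(3)-np.outer(d,d);A+=M;b+=M@c
    return np.linalg.solve(A,b)
def proj(P,X):
    p=np.array(P["R"])@X+np.array(P["t"]).ravel();q=np.array(P["camera_matrix"])@p;return q[:2]/q[2]
def save(P,n,crop=None,s=1):
    im=P["img"]
    if crop: im=im[crop[1]:crop[3],crop[0]:crop[2]]
    cv2.imwrite("pics/"+n,cv2.resize(im[:,:,::-1],None,fx=s,fy=s))
E
python3 - <<'E'
from h import *
np.set_printoptions(precision=1,suppress=True)
A=ctrl.capture("scene");B=ctrl.capture("side")
save(A,"a.png");save(B,"b.png")
Z=dict(saddle_lamp=101,saddle_analyser=101,lamp_house=152,seat=115,button_top=174,long_tube_mid=54,tube_rest=0,polarimeter=0,short_tube=54,dropper_a=0)
for q,z in Z.items():
    for n,P in (("A",A),("B",B)):
        for r in ctrl.landmark_of(q,P)[:3]:
            print(q,n,round(r["score"],2),np.array(r["point"]),onz(P,r["point"],z))
s=ctrl.sense();print(s["time_s"],s["ee_rot"],s["force"])
E
```

```text
saddle_lamp A 0.81 [409.6 274.3] [533.5 228.2 101. ]
saddle_lamp B 0.81 [262.8 155.2] [524.2 222.  101. ]
saddle_analyser A 0.97 [382.5 242. ] [505.6 107.7 101. ]
saddle_analyser B 0.59 [279.6 168.5] [519.8  99.4 101. ]
lamp_house A 0.61 [442.6 293.1] [547.6 336.1 152. ]
lamp_house B 0.74 [269.8 154.8] [501.8 131.5 152. ]
lamp_house B 0.67 [251.2 131.5] [546.8 337.  152. ]
seat A 0.62 [396.8 256.6] [523.1 173.1 115. ]
seat B 0.71 [268.2 157.8] [517.5 171.3 115. ]
button_top A 0.4 [443.2 290. ] [553.  337.4 174. ]
button_top B 0.39 [251.5 125.4] [555.2 344.1 174. ]
long_tube_mid A 0.97 [276.3 171. ] [ 510.2 -351.4   54. ]
long_tube_mid A 0.84 [267.7 124.8] [ 380.7 -554.    54. ]
long_tube_mid A 0.66 [328.  143.9] [ 296.2 -327.7   54. ]
long_tube_mid B 0.95 [299.3 300.6] [ 234.7 -399.3   54. ]
long_tube_mid B 0.93 [383.6 339.7] [ 320.8 -615.6   54. ]
long_tube_mid B 0.67 [362.6 244.6] [ 509.8 -354.6   54. ]
tube_rest A 0.81 [280.7 186.6] [ 515.7 -329.     0. ]
tube_rest B 0.67 [355.1 251. ] [ 513.4 -322.6   -0. ]
tube_rest B 0.43 [280.2 241.4] [ 353.5 -135.1    0. ]
polarimeter A 0.63 [391.5 276.9] [518.1 163.8   0. ]
polarimeter B 0.65 [281.7 238.6] [ 365.  -127.2    0. ]
polarimeter B 0.63 [272.2 184.8] [514.6 153.6   0. ]
polarimeter B 0.38 [364.5 244.5] [ 557.8 -320.5    0. ]
short_tube A 0.79 [288.1 183.8] [ 520.5 -280.2   54. ]
short_tube A 0.56 [243.4 167.1] [ 576.8 -442.    54. ]
short_tube A 0.52 [461.2 254.6] [350.2 271.5  54. ]
short_tube B 0.49 [348.9 227.8] [ 530.3 -271.5   54. ]
dropper_a A 0.65 [360.7 195.6] [ 353.3 -114.     0. ]
dropper_a A 0.58 [325.3 319.2] [746.9 128.4   0. ]
dropper_a B 0.55 [321.1 163.9] [766.6 153.    0. ]
dropper_a B 0.54 [283.5 238.9] [ 368.8 -132.1    0. ]
dropper_a B 0.32 [346.1 228.5] [ 564.6 -224.8    0. ]
1.1 [0.  0.7 0.7 0. ] [ 0.2  0.  -0.3]
```

```bash
ls .
```

```text
h.py
pics
```

View both.

View pics/a.png

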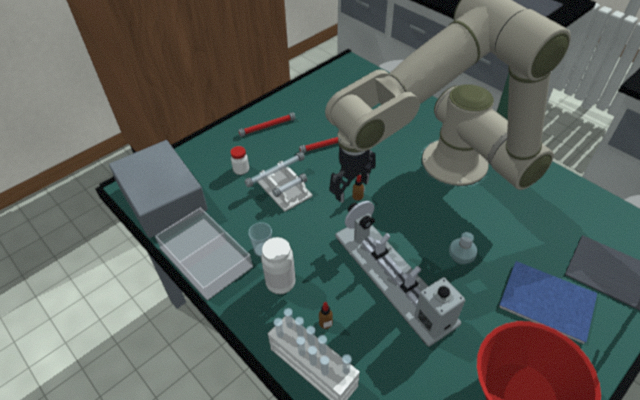

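View pics/b.png

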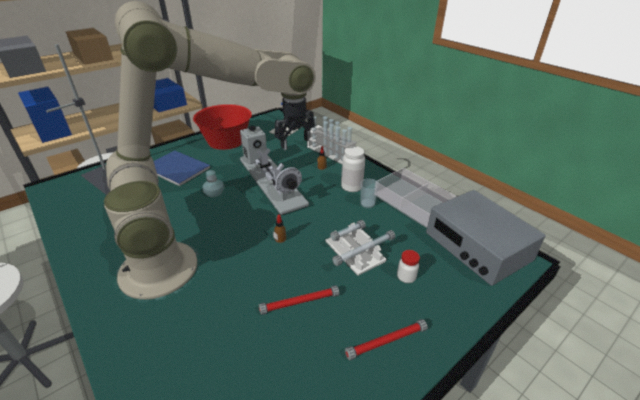

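```bash
python3 - <<'E'
from h import *
np.set_printoptions(precision=3,suppress=True)
A=ctrl.capture("scene");B=ctrl.capture("side")
a=cv2.resize(A["img"][140:215,235:320],None,fx=6,fy=6,interpolation=2)
b=cv2.resize(B["img"][205:280,315:400],None,fx=6,fy=6,interpolation=2)
cv2.imwrite("pics/c.png",cv2.resize(np.hstack([a,b])[:,:,::-1],(800,353)))
for uv in ((247,183),(303,157)): print(onz(A,uv,54))
print(ctrl.sense()["ee_rot"],np.array(A["R"]),A["camera_matrix"])
E
```

```text
[ 613.198 -375.599   54.   ]
[ 402.405 -339.477   54.   ]
[0.    0.707 0.707 0.   ] [[-0.723  0.691 -0.01 ]
 [ 0.522  0.536 -0.664]
 [-0.453 -0.485 -0.748]] [[494.96    0.    324.394]
 [  0.    494.96  199.866]
 [  0.      0.      1.   ]]
```

View pics/c.png

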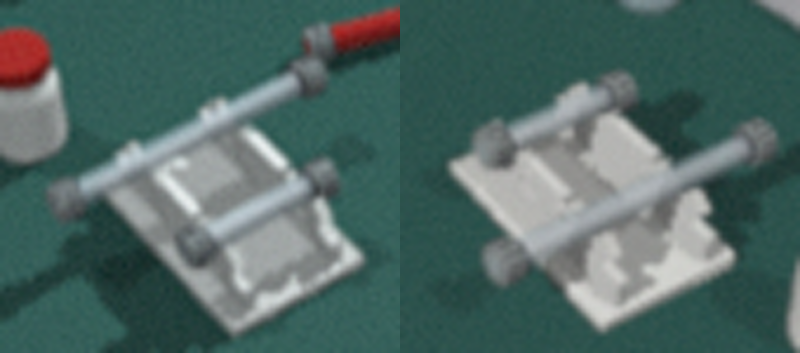

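The only clear, long tube is in the rest's far row, with ends at scene pixels (246,183) and (304,155). The red ones at (267,124) and (328,144) lie on the bench and are look-alikes. The short tube is in the near row at (288,184).

Call:
send_rows:
  targets:
    - [-1,-0.044,-0.002,0,0,0,0]
    - [-1,-0.044,-0.002,0,0,0,0]
    - [-1,-0.044,-0.002,0,0,0,0]
    - [-1,-0.044,-0.002,0,0,0,0]
    - [-1,-0.044,-0.002,0,0,0,0]
    - [-1,-0.044,-0.002,0,0,0,0]
    - [-1,-0.044,-0.002,0,0,0,0]
    - [-1,-0.044,-0.002,0,0,0,0]
    - [-1,0,0,0,0,0,0.17]
    - [-1,0,0,0,0,0,0.17]

```text
time_s: 2.45
eef_pos: [508.8, -352.6, 194.5]
ee_rot: [-0.0, 0.818, 0.575, -0.0]
force: [0.4, 0.5, -0.8]
grip_width: 1.003
grip_force: 0.0
```

Call:
send_rows:
  targets:
    - [-1,0,0,0,0,0,0.175]
    - [-1,0,0,0,0,0,0.175]
    - [-1,0,0,0,0,0,0.175]
    - [-1,0,0,0,0,0,0.175]
    - [-1,0,0,0,0,0,0.175]
    - [-1,0,0,0,0,0,0.175]
    - [-1,0,0,0,0,0,0.175]
    - [-1,0,0,0,0,0,0.175]
    - [-1,0,0,0,0,0,0]
    - [-1,0,0,0,0,0,0]

```text
time_s: 3.7
eef_pos: [509.0, -352.0, 194.9]
ee_rot: [-0.0, 0.997, -0.083, -0.0]
force: [1.0, 0.4, 0.1]
grip_width: 0.997
grip_force: 0.0
```

```bash
cat >> h.py <<'E'
def fray(P,uv):
    K=np.array(P["camera_matrix"]);R=np.array(P["R"]);t=np.array(P["t"]).ravel()
    v=np.array([(uv[0]-K[0,2])/K[0,0],(uv[1]-K[1,2])/K[1,1]]);th=np.hypot(*v)
    d=np.r_[v/max(th,1e-9)*np.sin(th),np.cos(th)];return -R.T@t,R.T@d
def fonz(P,uv,z):
    c,d=fray(P,uv);return c+d*(z-c[2])/d[2]
def fproj(P,X):
    p=np.array(P["R"])@X+np.array(P["t"]).ravel();K=np.array(P["camera_matrix"]);r=np.hypot(p[0],p[1]);th=np.arctan2(r,p[2])
    return np.array([K[0,2]+K[0,0]*th*p[0]/r,K[1,2]+K[1,1]*th*p[1]/r])
E
python3 - <<'E'
from h import *
np.set_printoptions(precision=3,suppress=True)
s=ctrl.sense();print(s["time_s"],s["eef_pos"],s["ee_rot"],s["joints"])
W=ctrl.capture("wrist");save(W,"w1.png")
for q,z in (("long_tube_mid",54),("tube_rest",0),("short_tube",54)):
    for r in ctrl.landmark_of(q,W)[:3]:print(q,round(r["score"],2),np.array(r["point"]),fonz(W,r["point"],z))
    for r in ctrl.boxes_of(q,W)[:2]:print(q,round(r["score"],2),np.array(r["extent"]))
E
```

```text
3.7 [ 509.004 -352.002  194.862] [-0.     0.997 -0.083 -0.   ] [-0.794  0.525  1.188  0.     1.429  0.943]
long_tube_mid 0.65 [358.  338.9] [ 286.626 -371.011   54.   ]
long_tube_mid 0.62 [332.4 178.6] [ 508.78  -368.982   54.   ]
long_tube_mid 0.59 [502.7 248.5] [ 383.354 -576.739   54.   ]
long_tube_mid 0.87 [480.9 177.1  52.5 126.1]
long_tube_mid 0.68 [352.6 272.8  37.7  62.9]
tube_rest 0.74 [291.1 173.6] [ 511.539 -320.477    0.   ]
tube_rest 0.44 [ 38.3 218.9] [522.12  157.549   0.   ]
tube_rest 0.67 [215.2 125.  151.5  93.6]
short_tube 0.75 [251.1 183.4] [ 518.394 -282.223   54.   ]
short_tube 0.94 [231.3 124.   33.8 112.2]
```

View pics/w1.png

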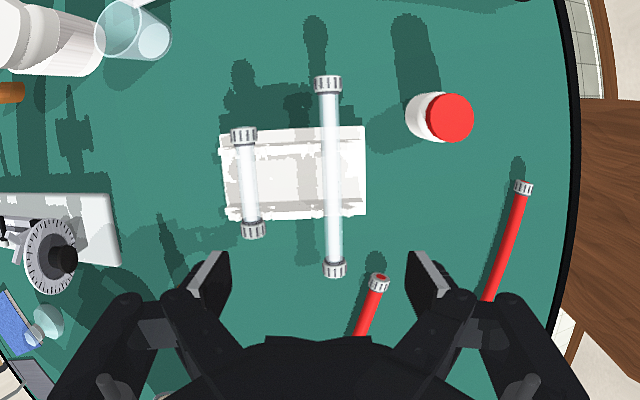

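```bash
python3 - <<'E'
from h import *
np.set_printoptions(precision=2,suppress=True)
W=ctrl.capture("wrist")
a=fonz(W,(328.5,76),58);b=fonz(W,(335.5,278),54);print(a,b,(a+b)/2,np.linalg.norm(a-b),np.degrees(np.arctan2(*(a-b)[[1,0]])))
g=W["img"].astype(int)
# glass edges: sections
for v in (110,240,225): print(v,[tuple(x) for x in g[v,310:355:2]])
print([fonz(W,p,10) for p in ((220,130),(366,126),(366,216),(222,220))])
X=np.array([509,-352,54.]);print(fproj(W,X), fproj(W,np.array([509,-352,176.])))
E
```

```text
[ 614.7  -382.33   58.  ] [ 389.49 -354.28   54.  ] [ 502.09 -368.31   56.  ] 226.98614655897637 -7.101170498400258
110 [(np.int64(47), np.int64(95), np.int64(86)), (np.int64(47), np.int64(93), np.int64(86)), (np.int64(48), np.int64(94), np.int64(85)), (np.int64(46), np.int64(93), np.int64(85)), (np.int64(55), np.int64(98), np.int64(92)), (np.int64(128), np.int64(162), np.int64(163)), (np.int64(158), np.int64(184), np.int64(185)), (np.int64(231), np.int64(237), np.int64(239)), (np.int64(242), np.int64(247), np.int64(248)), (np.int64(248), np.int64(251), np.int64(252)), (np.int64(249), np.int64(252), np.int64(252)), (np.int64(246), np.int64(250), np.int64(251)), (np.int64(239), np.int64(244), np.int64(245)), (np.int64(162), np.int64(200), np.int64(201)), (np.int64(105), np.int64(142), np.int64(139)), (np.int64(45), np.int64(92), np.int64(83)), (np.int64(47), np.int64(95), np.int64(86)), (np.int64(49), np.int64(95), np.int64(87)), (np.int64(47), np.int64(94), np.int64(84)), (np.int64(46), np.int64(94), np.int64(84)), (np.int64(47), np.int64(93), np.int64(85)), (np.int64(45), np.int64(8
[... 1686 characters left out ...]
int64(251)), (np.int64(249), np.int64(252), np.int64(252)), (np.int64(247), np.int64(251), np.int64(252)), (np.int64(245), np.int64(246), np.int64(248)), (np.int64(174), np.int64(218), np.int64(217)), (np.int64(122), np.int64(176), np.int64(169)), (np.int64(67), np.int64(139), np.int64(124)), (np.int64(70), np.int64(141), np.int64(127)), (np.int64(71), np.int64(142), np.int64(127)), (np.int64(68), np.int64(138), np.int64(124)), (np.int64(73), np.int64(143), np.int64(128)), (np.int64(71), np.int64(141), np.int64(127))]
[array([ 582.04, -246.4 ,   10.  ]), array([ 555.15, -418.67,   10.  ]), array([ 444.81, -403.68,   10.  ]), array([ 469.99, -221.34,   10.  ])]
[316.5  180.99] [315.81 220.46]
```

Call:
send_rows:
  targets:
    - [-1,0,0.002,0.014,0,0,0]
    - [-1,0,0.002,0.014,0,0,0]
    - [-1,0,0.002,0.014,0,0,0]
    - [-1,0,0.002,0.014,0,0,0]
    - [-1,0,0,0.014,0,0,0]
    - [-1,0,0,0,0,0,0]
    - [-1,0,0,0,0,0,0]
    - [-1,0,0,0,0,0,0]
    - [-1,0,0,0,0,0,0]
    - [-1,0,0,0,0,0,0]

```text
time_s: 5.35
eef_pos: [507.7, -359.9, 125.1]
ee_rot: [0.0, 0.996, -0.085, 0.0]
force: [0.1, 0.7, 0.7]
grip_width: 0.999
grip_force: 0.0
```

```bash
python3 - <<'E'
from h import *
np.set_printoptions(precision=2,suppress=True)
s=ctrl.sense();print(s["time_s"],s["eef_pos"],s["ee_rot"])
W=ctrl.capture("wrist");save(W,"w2.png")
A=ctrl.capture("scene");B=ctrl.capture("side")
p=s["eef_pos"]
print(fproj(W,np.array([p[0],p[1],p[2]])),fproj(W,np.array([p[0],p[1],54])))
for y in (-353,-361,-369): 
  X=np.array([509,y,54.]);print(y,fproj(W,X),proj(A,X),proj(B,X))
  for s_ in (-102,102):
    X=np.array([509+s_*.987,y-s_*.16,54.]);print('  ',fproj(W,X),proj(A,X),proj(B,X))
a=cv2.resize(A["img"][140:215,235:320],None,fx=8,fy=8,interpolation=2)
cv2.imwrite("pics/d.png",a[:,:,::-1])
E
```

```text
5.35 [ 507.69 -359.94  125.08] [ 0.    1.   -0.08  0.  ]
[315.66 230.84] [316.18 199.25]
-353 [307.78 199.13] [276.27 170.57] [362.04 244.43]
   [310.08 300.7 ] [302.25 158.26] [333.69 256.53]
   [305.96  75.29] [249.07 183.46] [388.4  233.19]
-361 [317.17 197.57] [274.72 169.34] [363.9  245.86]
   [318.24 299.58] [300.67 157.09] [335.49 258.06]
   [315.92  73.58] [247.54 182.17] [390.3  234.51]
-369 [326.58 196.01] [273.17 168.12] [365.77 247.29]
   [326.44 298.42] [299.1  155.92] [337.3 259.6]
   [325.9   71.96] [246.02 180.89] [392.22 235.85]
```

View pics/w2.png

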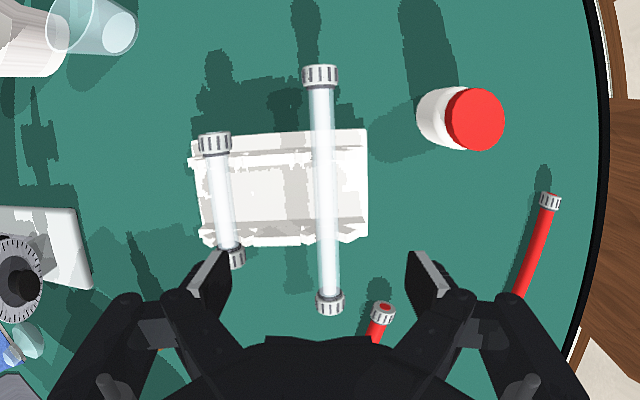

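Wrist view: the tube runs from (320,75) to (330,303), right of the finger midline at about column 319. All three cameras put its angle near -7° and its y near -365.

Call:
send_rows:
  targets:
    - [-1,0,0.0025,0,0,0,-0.02]
    - [-1,0,0.0025,0.01,0,0,-0.02]
    - [-1,0,0,0.01,0,0,0]
    - [-1,0,0,0.01,0,0,0]
    - [-1,0,0,0.01,0,0,0]
    - [-1,0,0,0,0,0,0]
    - [-1,0,0,0,0,0,0]
    - [-1,0,0,0,0,0,0]
    - [-1,0,0,0,0,0,0]
    - [-1,0,0,0,0,0,0]

```text
time_s: 6.75
eef_pos: [506.9, -364.9, 85.0]
ee_rot: [0.0, 0.998, -0.065, 0.0]
force: [0.3, -0.1, 0.4]
grip_width: 0.998
grip_force: 0.0
```

```bash
python3 - <<'E'
from h import *
np.set_printoptions(precision=2,suppress=True)
s=ctrl.sense();p=s["eef_pos"];print(s["time_s"],p,s["ee_rot"])
W=ctrl.capture("wrist");save(W,"w3.png")
print(fproj(W,np.array([p[0],p[1],p[2]])),fproj(W,np.array([p[0],p[1],54])))
g=W["img"].astype(int).sum(2)
for v in (110,120,270,285): 
  r=g[v,280:370]; i=np.where(r>520)[0]+280; print(v,i.min() if len(i) else 0,i.max() if len(i) else 0)
E
```

```text
6.75 [ 506.9  -364.88   85.03] [ 0.    1.   -0.06  0.  ]
[315.67 230.73] [315.93 214.59]
110 310 331
120 310 330
270 311 331
285 311 331
```

View pics/w3.png

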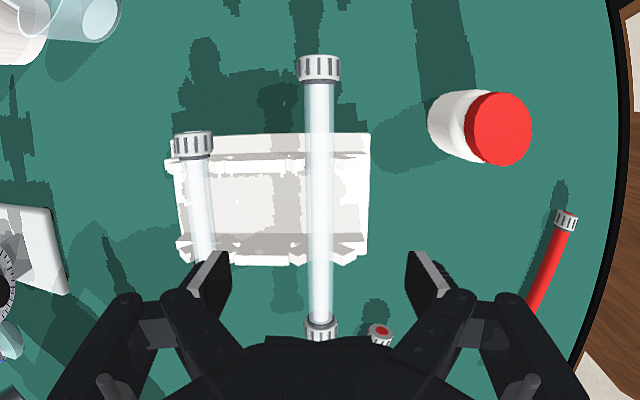

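Tube now vertical in view at column 320, centred between the pads (230 and 408). Descending and gripping.

Call:
send_rows:
  targets:
    - [-1,0,0.001,0.01,0,0,0]
    - [-1,0,0,0.01,0,0,0]
    - [-1,0,0,0.01,0,0,0]
    - [-1,0,0,0.01,0,0,0]
    - [-1,0,0,0.007,0,0,0]
    - [-1,0,0,0.004,0,0,0]
    - [-1,0,0,0,0,0,0]
    - [-1,0,0,0,0,0,0]
    - [-0.5,0,0,0,0,0,0]
    - [0,0,0,0,0,0,0]
  squeeze: 30

```text
time_s: 8.05
eef_pos: [506.8, -365.9, 34.1]
ee_rot: [0.0, 0.998, -0.065, 0.0]
force: [0.3, 0.3, -0.5]
grip_width: 0.601
grip_force: 0.0
```

Call:
send_rows:
  targets:
    - [0.3,0,0,0,0,0,0]
    - [0.5,0,0,0,0,0,0]
    - [0.7,0,0,0,0,0,0]
    - [1,0,0,0,0,0,0]
    - [1,0,0,0,0,0,0]
    - [1,0,0,0,0,0,0]
    - [1,0,0,0,0,0,0]
    - [1,0,0,0,0,0,0]
    - [1,0,0,0,0,0,0]
    - [1,0,0,0,0,0,0]

```text
time_s: 9.3
eef_pos: [506.7, -365.8, 33.9]
ee_rot: [0.0, 0.998, -0.065, 0.0]
force: [1.0, 0.3, -0.3]
grip_width: -0.003
grip_force: 0.0
```

```bash
python3 - <<'E'
from h import *
s=ctrl.sense();print(s["grip_width"],s["grip_force"])
W=ctrl.capture("wrist");A=ctrl.capture("scene");B=ctrl.capture("side")
a=cv2.resize(A["img"][120:215,225:330],(400,362));b=cv2.resize(B["img"][195:290,310:415],(400,362))
w=cv2.resize(W["img"],(400,250))
cv2.imwrite("pics/e.png",np.vstack([np.hstack([a,b])[:340],np.hstack([w,cv2.resize(W["img"][200:400,160:480],(400,250))])])[:,:,::-1])
E
```

```text
-0.0034215605673606157 0.0
```

View pics/e.png

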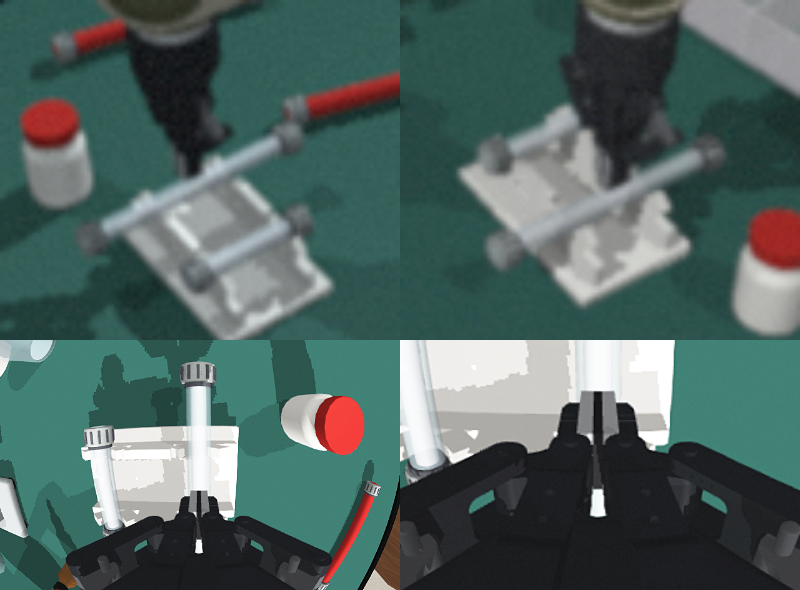

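```bash
python3 - <<'E'
from h import *
np.set_printoptions(precision=1,suppress=True)
A=ctrl.capture("scene");B=ctrl.capture("side");s=ctrl.sense()
print(tri([(A,(273.6,165.9)),(B,(366.4,242.8))]))
p=np.array(s["eef_pos"]);print(p,proj(A,p),proj(B,p),s["joints"],s["time_s"])
q=p.copy();q[2]=64;print(proj(A,q),proj(B,q))
# tube caps triangulated: crop px
f=105/400
for a,b in (((93,237),(105,0)),):pass
lo=tri([(A,(225+289*f,120+140*f)),(B,(310+105*f,195+248*f))]);hi=tri([(A,(225+93*f,120+237*f)),(B,(310+308*f,195+153*f))])
print(lo,hi,(lo+hi)/2)
E
```

```text
[ 511.1 -365.3   68.5]
[ 506.7 -365.8   33.9] [274.8 172.5] [364.  251.8] [-0.8  0.7  1.4 -0.   1.1  0.9] 9.55
[274.  166.1] [364.7 244.7]
[ 407.1 -350.3   50.9] [ 606.9 -377.4   52.4] [ 507.  -363.9   51.6]
```

```bash
python3 - <<'E'
from h import *
np.set_printoptions(precision=1,suppress=True)
A=ctrl.capture("scene");B=ctrl.capture("side")
for x in (568,482):
  for z in (195,208,240): X=np.array([x,0,z]);print(x,z,proj(A,X),proj(B,X))
a=cv2.imread("pics/a.png")[130:220,310:400];b=cv2.imread("pics/b.png")[80:170,250:340]
c=cv2.cvtColor(B["img"],cv2.COLOR_RGB2BGR)[205:275,325:395];
cv2.imwrite("pics/f.png",np.hstack([cv2.resize(i,(266,266),interpolation=2) for i in (a,b,c)]))
E
```

```text
568 195 [339.7 210.9] [305.7 152.9]
568 208 [339.7 207.7] [305.6 149.6]
568 240 [339.9 199.8] [305.5 141.4]
482 195 [361.7 194.3] [285.5 160.9]
482 208 [361.9 191.2] [285.3 157.6]
482 240 [362.5 183.1] [284.9 149.2]
```

View pics/f.png

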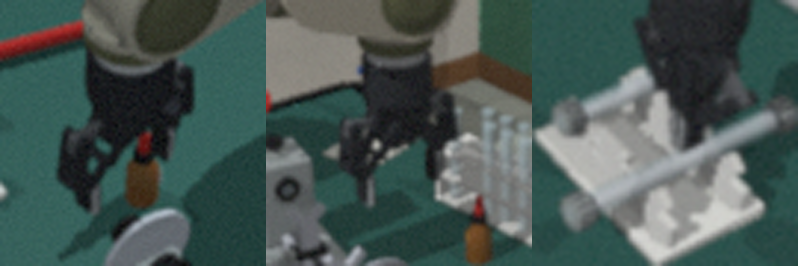

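The pads closed on top of the tube. The start pictures also show the fingertips about 30 mm higher than the reported TCP implies (nominal z 208, seen at about 238), so the true tip height is roughly the reported z + 30. I'll open and go lower, watching the force.

Call:
send_rows:
  targets:
    - [1,0,0,-0.01,0,0,0]
    - [1,0,0,-0.01,0,0,0]
    - [0,0,0,0,0,0,0]
    - [-1,0,0,0,0,0,0]
    - [-1,0,0,0,0,0,0]
    - [-1,0,0,0,0,0,0]
    - [-1,0,0,0.01,0,0,0]
    - [-1,0,0,0.01,0,0,0]
    - [-1,0,0,0.01,0,0,0]
    - [-1,0,0,0,0,0,0]

```text
time_s: 10.9
eef_pos: [506.3, -365.4, 22.7]
ee_rot: [-0.001, 0.998, -0.065, -0.001]
force: [-0.4, 0.3, 0.0]
grip_width: 1.001
grip_force: 0.0
```

Call:
send_rows:
  targets:
    - [-1,0,0,0.006,0,0,0]
    - [-1,0,0,0.005,0,0,0]
    - [-1,0,0,0.005,0,0,0]
    - [-1,0,0,0.003,0,0,0]
    - [-1,0,0,0.001,0,0,0]
    - [0,0,0,0,0,0,0]
    - [0.3,0,0,0,0,0,0]
    - [0.3,0,0,0,0,0,0]
    - [1,0,0,0,0,0,0]
    - [1,0,0,0,0,0,0]

```text
time_s: 12.15
eef_pos: [506.8, -366.1, 4.1]
ee_rot: [0.0, 0.998, -0.065, 0.0]
force: [0.0, -0.9, 1.7]
grip_width: 0.222
grip_force: 29.9
```

Call:
send_rows:
  targets:
    - [1,0,0,0,0,0,0]
    - [1,0,0,0,0,0,0]
    - [1,0,0,0,0,0,0]
    - [1,0,0,0,0,0,0]
    - [1,0,0,0,0,0,0]
    - [1,0,0,0,0,0,0]
    - [1,0,0,0,0,0,0]
    - [1,0,0,0,0,0,0]
    - [1,0,0,0,0,0,0]
    - [1,0,0,0,0,0,0]

```text
time_s: 13.4
eef_pos: [506.8, -366.1, 4.1]
ee_rot: [0.0, 0.998, -0.065, 0.0]
force: [-0.6, -4.9, 6.3]
grip_width: 0.219
grip_force: 30.3
```

Gripped (18.7 mm, 30 N). Lifting.

Call:
send_rows:
  targets:
    - [1,0,0,-0.005,0,0,0]
    - [1,0,0,-0.015,0,0,0]
    - [1,0,0,-0.025,0,0,0]
    - [1,0,0,-0.03,0,0,0]
    - [1,0,0,-0.03,0,0,0]
    - [1,0,0,-0.03,0,0,0]
    - [1,0,0,-0.025,0,0,0]
    - [1,0,0,-0.015,0,0,0]
    - [1,0,0,0,0,0,0]
    - [1,0,0,0,0,0,0]
  squeeze: 40

```text
time_s: 14.65
eef_pos: [506.4, -365.4, 177.7]
ee_rot: [-0.001, 0.998, -0.065, -0.001]
force: [0.3, 0.5, -1.8]
grip_width: 0.218
grip_force: 39.1
```

Call:
send_rows:
  targets:
    - [1,-0.002,-0.02,0,0,0,0]
    - [1,-0.004,-0.04,0,0,0,0]
    - [1,-0.005,-0.05,0,0,0,0]
    - [1,-0.005,-0.05,0,0,0,0]
    - [1,-0.005,-0.05,0,0,0,0]
    - [1,-0.005,-0.05,0,0,0,0]
    - [1,-0.005,-0.05,0,0,0,0]
    - [1,-0.005,-0.05,0,0,0,0]
    - [1,-0.004,-0.04,0,0,0,0]
    - [1,-0.002,-0.02,0,0,0,0]

```text
time_s: 15.9
eef_pos: [518.5, 58.1, 177.9]
ee_rot: [-0.0, 0.998, -0.064, -0.001]
force: [-0.8, -0.3, -1.7]
grip_width: 0.219
grip_force: 39.2
```

Call:
send_rows:
  targets:
    - [1,0,0,0,0,0,-0.08]
    - [1,0,0,0,0,0,-0.17]
    - [1,0,0,0,0,0,-0.17]
    - [1,0,0,0,0,0,-0.17]
    - [1,0,0,0,0,0,-0.17]
    - [1,0,0,0,0,0,-0.17]
    - [1,0,0,0,0,0,-0.17]
    - [1,0,0,0,0,0,-0.17]
    - [1,0,0,0,0,0,-0.17]
    - [1,0,0,0,0,0,-0.11]

```text
time_s: 17.15
eef_pos: [518.7, 56.1, 177.8]
ee_rot: [-0.001, 0.757, 0.654, -0.001]
force: [0.1, 0.8, -1.8]
grip_width: 0.217
grip_force: 39.3
```

```bash
python3 - <<'E'
from h import *
np.set_printoptions(precision=3,suppress=True)
s=ctrl.sense();print(s["time_s"],s["eef_pos"],s["ee_rot"],s["joints"],s["grip_width"],s["grip_force"])
W=ctrl.capture("wrist");save(W,"w4.png")
for q,z in (("saddle_lamp",101),("saddle_analyser",101),("lamp_house",152),("button_top",174)):
    for r in ctrl.landmark_of(q,W)[:2]:print(q,round(r["score"],2),np.array(r["point"]),fonz(W,r["point"],z))
E
```

```text
17.15 [518.676  56.149 177.842] [-0.001  0.757  0.654 -0.001] [-0.117  0.321  1.533  0.     1.29   0.029] 0.21713329802058348 39.25644636154175
saddle_analyser 0.96 [296.2 146.6] [506.985 100.379 101.   ]
```

View pics/w4.png

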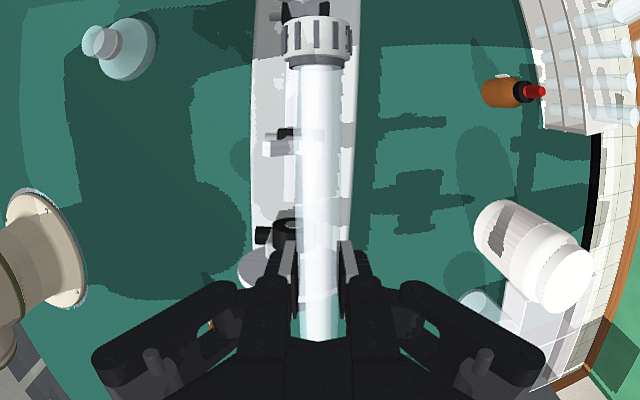

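Call:
send_rows:
  targets:
    - [1,0.01,0.01,0,0,0,0]
    - [1,0.01,0.015,0,0,0,0]
    - [1,0.01,0.015,0,0,0,0]
    - [1,0.01,0.015,0,0,0,0]
    - [1,0.01,0.015,0,0,0,0]
    - [1,0,0.01,0,0,0,0]
    - [1,0,0,0,0,0,0]
    - [1,0,0,0,0,0,0]
    - [1,0,0,0,0,0,0]
    - [1,0,0,0,0,0,0]

```text
time_s: 18.65
eef_pos: [605.6, 93.5, 179.1]
ee_rot: [0.0, 0.758, 0.652, 0.0]
force: [-0.6, -0.9, -1.3]
grip_width: 0.219
grip_force: 39.3
```

```bash
python3 - <<'E'
from h import *
np.set_printoptions(precision=3,suppress=True)
s=ctrl.sense();print(s["time_s"],s["eef_pos"],s["ee_rot"])
W=ctrl.capture("wrist");save(W,"w5.png")
for q,z in (("saddle_lamp",101),("saddle_analyser",101),("seat",115),("lamp_house",152),("button_top",174)):
    for r in ctrl.landmark_of(q,W)[:2]:
        p=np.array(r["point"]);print(q,round(r["score"],2),p,fonz(W,p,z),fonz(W,p-[3.5,0],z))
E
```

```text
18.65 [605.615  93.49  179.094] [0.    0.758 0.652 0.   ]
saddle_lamp 0.97 [202.9  60.9] [526.931 225.843 101.   ] [523.75  226.696 101.   ]
saddle_analyser 0.65 [210.2 205.1] [508.04   99.144 101.   ] [504.626  99.653 101.   ]
seat 0.76 [197.  133.8] [516.172 164.102 115.   ] [513.05  164.756 115.   ]
lamp_house 0.68 [237.7 125.4] [561.789 163.704 152.   ] [559.366 164.179 152.   ]
```

View pics/w5.png

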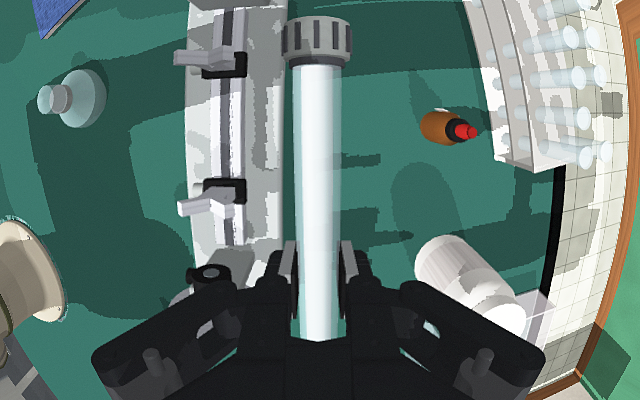

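```bash
cat > fit.py <<'E'
from h import *
from scipy.optimize import least_squares
np.set_printoptions(precision=3,suppress=True)
A=ctrl.capture("scene");B=ctrl.capture("side");W=ctrl.capture("wrist")
L=dict(saddle_lamp=(65,101),saddle_analyser=(-65,101),seat=(0,115),lamp_house=(174,152),button_top=(174,174),polarimeter=(0,0))
obs=[]
for q,(x,z) in L.items():
    for n,P in (("A",A),("B",B),("W",W)):
        for r in ctrl.landmark_of(q,P)[:1]:
            if r["score"]>.35: obs.append((q,n,P,np.array(r["point"]),x,z))
def X(p,x,z): return np.array([p[0]+x*np.cos(p[2]),p[1]+x*np.sin(p[2]),z])
def res(p,o=None):
    out=[]
    for q,n,P,uv,x,z in obs:
        e=(fproj(P,X(p,x,z))+[p[3],0]-uv)/3 if n=="W" else proj(P,X(p,x,z))-uv
        out.append(e)
    return np.r_[np.ravel(out),(p[3]-3.5)/2]
r=least_squares(res,[519,165,1.42,3],loss="soft_l1");print(r.x[:2],np.degrees(r.x[2]),r.x[3])
for o,e in zip(obs,res(r.x)[:-1].reshape(-1,2)):print(o[0],o[1],e)
print("btn",X(r.x,174,174))
s=ctrl.sense();print(s["time_s"])
E
python3 fit.py
```

```text
[518.656 166.555] 80.39575627990156 2.7189087087923554
saddle_lamp A [ 0.095 -2.43 ]
saddle_lamp B [ 0.756 -0.088]
saddle_lamp W [ 0.319 -2.332]
saddle_analyser A [0.459 0.258]
saddle_analyser B [-4.835  2.849]
saddle_analyser W [ 0.72 -0.57]
seat A [-0.481  0.021]
seat B [-1.072  2.198]
seat W [ 0.687 -1.67 ]
lamp_house A [-2.366 -0.765]
lamp_house B [-1.964 -1.662]
lamp_house W [ -82.406 -113.259]
button_top A [-1.02  -1.042]
button_top B [1.483 2.624]
polarimeter A [-0.406 -0.611]
polarimeter B [-0.052 -1.204]
polarimeter W [ 0.092 -0.529]
btn [547.686 338.117 174.   ]
20.0
```

```bash
python3 - <<'E'
from h import *
np.set_printoptions(precision=1,suppress=True)
W=ctrl.capture("wrist");g=W["img"].astype(int)
sat=g.max(2)-g.min(2)
obsL=[]
for v in range(80,250,8):
    r=sat[v,150:230]; i=np.where((r[:-3]>28)&(r[3:]<20))[0]
    r2=sat[v,250:300]; j=np.where((r2[:-3]<20)&(r2[3:]>28))[0]
    obsL.append((v,150+i[0]+1.5 if len(i) else np.nan,250+j[-1]+1.5 if len(j) else np.nan))
print(np.array(obsL).T)
from scipy.optimize import least_squares
O=np.array(obsL)
def fit(col,yy,guess):
    pts=[(c[col],c[0]) for c in O if np.isfinite(c[col])]
    G=np.array([fonz(W,(u-3,v),26) for u,v in pts])[:,:2]
    for _ in range(3):
        vx,vy,x0,y0=cv2.fitLine(G.astype(np.float32),cv2.DIST_HUBER,0,.01,.01).ravel()
        d=np.abs((G[:,0]-x0)*vy-(G[:,1]-y0)*vx);G=G[d<max(2,1.5*np.median(d))]
    x=x0+(165-y0)*vx/vy
    print(col,len(G),np.degrees(np.arctan2(vy,vx))%180,"x at y=165:",x,np.median(d))
fit(1,0,0);fit(2,0,0)
E
```

```text
[[ 80.   88.   96.  104.  112.  120.  128.  136.  144.  152.  160.  168.
  176.  184.  192.  200.  208.  216.  224.  232.  240.  248. ]
 [183.5 183.5 183.5 183.5 183.5 183.5 183.5 183.5 184.5 183.5 184.5 185.5
  185.5 185.5 186.5 179.5 176.5 180.5 189.5 190.5 191.5 192.5]
 [285.5 284.5 284.5 284.5 284.5 284.5 284.5 283.5 283.5 283.5 283.5 283.5
  283.5 283.5 283.5 283.5 283.5 282.5 282.5 282.5 282.5   nan]]
1 19 79.260216 x at y=165: 458.759 0.18085104686336884
2 21 79.15087 x at y=165: 577.5146 0.401606410712505
```

```bash
python3 - <<'E'
from h import *
np.set_printoptions(precision=1,suppress=True)
W=ctrl.capture("wrist");s=ctrl.sense();p=s["eef_pos"];q=s["ee_rot"]
t=2*np.arctan2(q[2],q[1]);print(np.degrees(t),p)
g=W["img"].astype(int).sum(2)
for v in (80,110,140,170,200,230):
    d=g[v,280:360].astype(float);i=np.where(d>600)[0]+280;print(v,i.min(),i.max(),end=' | ')
print()
for off in (0,1):
  for k in (110,80,50,20): X=np.array([p[0]+k*np.cos(t),p[1]+k*np.sin(t),p[2]+50]);print(k,fproj(W,X))
E
```

```text
81.40471220590695 [605.8  93.6 178.9]
80 301 327 | 110 300 327 | 140 301 327 | 170 302 326 | 200 302 327 | 230 303 326 | 
110 [317.5  19.8]
80 [317.6  89.2]
50 [317.7 160.8]
20 [317.7 227.7]
110 [317.5  19.8]
80 [317.6  89.2]
50 [317.7 160.8]
20 [317.7 227.7]
```

Call:
send_rows:
  targets:
    - [1,0,0,0,0,0,0.019]
    - [1,0,0,0,0,0,0.019]
    - [1,0.006,-0.0126,0,0,0,0]
    - [1,0.012,-0.02,0,0,0,0]
    - [1,0.012,-0.022,0,0,0,0]
    - [1,0.012,-0.022,0,0,0,0]
    - [1,0.008,-0.015,0,0,0,0]
    - [1,0.004,-0.007,0,0,0,0]
    - [1,0,0,0,0,0,0]
    - [1,0,0,0,0,0,0]

```text
time_s: 21.35
eef_pos: [519.4, 164.7, 178.8]
ee_rot: [0.0, 0.771, 0.637, 0.0]
force: [0.2, 0.8, -1.1]
grip_width: 0.217
grip_force: 39.4
```

Call:
send_rows:
  targets:
    - [1,0,0,0.01,0,0,0]
    - [1,0,0,0.015,0,0,0]
    - [1,0,0,0.015,0,0,0]
    - [1,0,0,0.015,0,0,0]
    - [1,0,0,0.01,0,0,0]
    - [1,0,0,0.005,0,0,0]
    - [1,0,0,0,0,0,0]
    - [1,0,0,0,0,0,0]
    - [1,0,0,0,0,0,0]
    - [1,0,0,0,0,0,0]

```text
time_s: 22.6
eef_pos: [519.1, 165.0, 109.1]
ee_rot: [0.0, 0.77, 0.638, 0.0]
force: [-0.9, -0.2, -1.0]
grip_width: 0.219
grip_force: 39.4
```

```bash
python3 - <<'E'
from h import *
np.set_printoptions(precision=3,suppress=True)
s=ctrl.sense();p=s["eef_pos"];q=s["ee_rot"];print(s["time_s"],p,np.degrees(2*np.arctan2(q[2],q[1])),s["force"])
W=ctrl.capture("wrist");A=ctrl.capture("scene");B=ctrl.capture("side")
w=W["img"][0:300,220:420]
a=A["img"][195:345,340:470];b=B["img"][110:220,225:325]
cv2.imwrite("pics/g.png",np.hstack([cv2.resize(i,(z,400),interpolation=2) for i,z in ((w,267),(a,267),(b,266))])[:,:,::-1])
E
```

```text
22.6 [519.096 165.047 109.096] 79.22756281350598 [-0.867 -0.192 -0.955]
```

View pics/g.png

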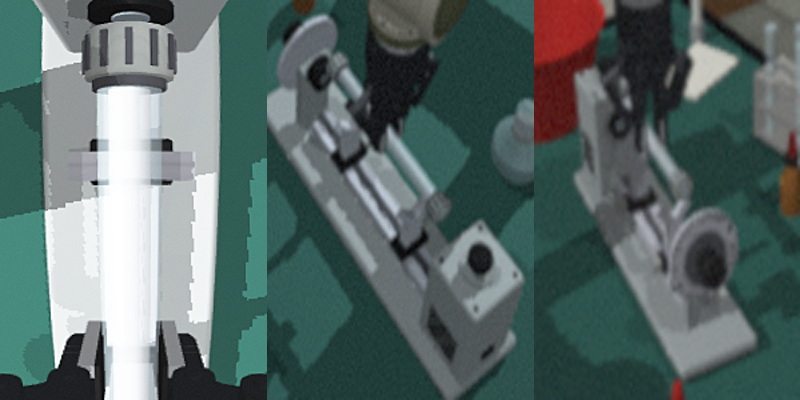

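I've used up my picture views, so from here I work from numbers and force.

```bash
python3 - <<'E'
from h import *
np.set_printoptions(precision=1,suppress=True,linewidth=150)
W=ctrl.capture("wrist");g=W["img"].astype(int);sat=g.max(2)-g.min(2)
def edges(v,lo,hi,f):
    r=f[v,lo:hi];return r
o=[]
for v in range(70,230,6):
    l=[c for c in range(235,275) if sat[v,c]>28 and sat[v,c+3]<20]
    r=[c for c in range(360,400) if sat[v,c]<20 and sat[v,c+3]>28]
    o.append((v,(l[-1]+1.5) if l else np.nan,(r[0]+1.5) if r else np.nan))
O=np.array(o);print(O.T)
p=ctrl.sense()["eef_pos"]
for c in (1,2):
    G=np.array([fonz(W,(x[c],x[0]),26) for x in O if np.isfinite(x[c])])[:,:2]
    vx,vy,x0,y0=cv2.fitLine(G.astype(np.float32),cv2.DIST_HUBER,0,.01,.01).ravel();print(np.degrees(np.arctan2(vy,vx))%180,x0+(165-y0)*vx/vy)
lum=g.sum(2)
for v in (3,8,14): print(v,[c for c in range(240,400) if lum[v,c]<110][::200] , [ (c) for c in range(240,399) if (lum[v,c]<120)!=(lum[v,c+1]<120)])
for v in (40,50): print(v,[c for c in range(270,370) if abs(lum[v,c]-lum[v,c+2])>60])
for v in (118,122,126): print(v,[c for c in range(262,375) if abs(lum[v,c]-lum[v,c+2])>40])
E
```

```text
[[ 70.   76.   82.   88.   94.  100.  106.  112.  118.  124.  130.  136.  142.  148.  154.  160.  166.  172.  178.  184.  190.  196.  202.  208.
  214.  220.  226. ]
 [251.5 251.5 251.5 251.5 251.5 251.5 252.5 251.5 251.5 252.5 252.5 252.5 253.5 252.5 253.5 253.5 254.5 254.5 254.5 255.5 255.5 255.5 256.5 256.5
  257.5 257.5 258.5]
 [383.5 383.5 383.5 383.5 383.5 383.5 383.5 383.5 383.5 383.5 383.5 383.5 382.5 382.5 382.5 382.5 381.5 381.5 381.5 381.5 380.5 380.5 380.5 379.5
  379.5 379.5 378.5]]
79.652306 463.15063
79.430984 575.8116
3 [286] [285, 349]
8 [286] [285, 313, 323, 349]
14 [286] [285, 302, 332, 349]
40 [279, 280, 281, 285, 286, 287, 292, 293, 294, 298, 299, 300, 312, 313, 317, 318, 319, 330, 331, 332, 333, 336, 337, 338, 343, 344, 345, 350, 351, 352]
50 [279, 280, 281, 285, 286, 287, 298, 299, 343, 344, 345, 350, 351, 352]
118 [280, 291, 292, 330, 331, 339, 340, 353, 354, 362, 363, 364, 365, 366]
122 [280, 290, 291, 292, 293, 300, 330, 331, 332, 339, 340, 354, 364, 365]
126 [280, 291, 292, 331, 332, 339, 340, 354, 364, 365, 366]
```

Collar (centre column 317.5), plate (317.5–318.5) and tube cap (316.5) line up within about 1 px and are parallel. Lowering carefully.

Call:
send_rows:
  targets:
    - [1,0,0.001,0.008,0,0,0]
    - [1,0,0,0.008,0,0,0]
    - [1,0,0,0.008,0,0,0]
    - [1,0,0,0.006,0,0,0]
    - [1,0,0,0.004,0,0,0]
    - [1,0,0,0.003,0,0,0]
    - [1,0,0,0.002,0,0,0]
    - [1,0,0,0,0,0,0]
    - [1,0,0,0,0,0,0]
    - [1,0,0,0,0,0,0]

```text
time_s: 24.05
eef_pos: [520.1, 164.9, 70.0]
ee_rot: [0.0, 0.77, 0.638, 0.0]
force: [-0.4, -0.3, -1.5]
grip_width: 0.221
grip_force: 39.4
```

Call:
send_rows:
  targets:
    - [1,0,0,0.001,0,0,0]
    - [1,0,0,0.001,0,0,0]
    - [1,0,0,0.001,0,0,0]
    - [1,0,0,0,0,0,0]
    - [1,0,0,0,0,0,0]
    - [1,0,0,0,0,0,0]
    - [1,0,0,0,0,0,0]
    - [1,0,0,0,0,0,0]
    - [1,0,0,0,0,0,0]
    - [1,0,0,0,0,0,0]

```text
time_s: 25.3
eef_pos: [520.0, 164.9, 66.9]
ee_rot: [-0.0, 0.77, 0.638, -0.0]
force: [0.5, -0.8, -1.2]
grip_width: 0.215
grip_force: 39.4
```

```bash
python3 -c "
from h import *
s=ctrl.sense();print(s['force'],s['wrist_torque'],s['eef_pos'])"
```

```text
[ 0.48561069 -0.78831253 -1.23824329] [ 0.04696735 -0.01233256  0.07040279] [519.97881508 164.87081518  66.88239348]
```

Call:
send_rows:
  targets:
    - [1,0,0,0.001,0,0,0]
    - [1,0,0,0.001,0,0,0]
    - [1,0,0,0,0,0,0]
    - [1,0,0,0,0,0,0]
    - [1,0,0,0,0,0,0]
    - [1,0,0,0,0,0,0]
    - [1,0,0,0,0,0,0]
    - [1,0,0,0,0,0,0]
    - [1,0,0,0,0,0,0]
    - [1,0,0,0,0,0,0]

```text
time_s: 26.55
eef_pos: [520.0, 164.9, 65.6]
ee_rot: [0.0, 0.77, 0.638, 0.0]
force: [-2.4, 0.8, 5.9]
grip_width: 0.215
grip_force: 40.2
```

```bash
python3 -c "
from h import *
s=ctrl.sense();print(s['force'],s['wrist_torque'],s['eef_pos'])"
```

```text
[-2.43671345  0.8000227   5.9355167 ] [-0.08898184  0.5241591  -0.04582633] [519.99779036 164.863635    65.59657384]
```

Call:
send_rows:
  targets:
    - [1,0,-0.001,0,0,0,0]
    - [1,0,0,0,0,0,0]
    - [1,0,0,0,0,0,0]
    - [1,0,0,0,0,0,0]
    - [1,0,0,0,0,0,0]
    - [1,0,0,0,0,0,0]
    - [1,0,0,0,0,0,0]
    - [1,0,0,0,0,0,0]
    - [1,0,0,0,0,0,0]
    - [1,0,0,0,0,0,0]

```text
time_s: 27.8
eef_pos: [519.4, 165.1, 65.1]
ee_rot: [0.0, 0.77, 0.638, 0.0]
force: [4.6, -1.5, 5.8]
grip_width: 0.214
grip_force: 40.0
```

```bash
python3 -c "
from h import *
s=ctrl.sense();print(s['force'],s['wrist_torque'],s['eef_pos'])"
```

```text
[ 4.63161955 -1.48560337  5.75721967] [-0.1167109  -0.61341869 -0.04543641] [519.35164548 165.05330039  65.11148033]
```

Call:
send_rows:
  targets:
    - [1,0,0.0006,0,0,0,0]
    - [1,0,0,0,0,0,0]
    - [0.55,0,0,0,0,0,0]
    - [0.5,0,0,0,0,0,0]
    - [0.45,0,0,0,0,0,0]
    - [0.4,0,0,0,0,0,0]
    - [0.3,0,0,0,0,0,0]
    - [0.1,0,0,0,0,0,0]
    - [-0.2,0,0,0,0,0,0]
    - [-0.5,0,0,0,0,0,0]
  squeeze: 20

```text
time_s: 29.05
eef_pos: [519.6, 164.9, 64.9]
ee_rot: [-0.0, 0.77, 0.638, -0.0]
force: [-0.8, -0.0, -0.0]
grip_width: 0.752
grip_force: 0.0
```

Call:
send_rows:
  targets:
    - [-0.5,0,0,0,0,0,0]
    - [-0.5,0,0,-0.005,0,0,0]
    - [-0.5,0,0,-0.01,0,0,0]
    - [-0.5,0,0,-0.02,0,0,0]
    - [-0.5,0,0,-0.03,0,0,0]
    - [-0.5,0,0,-0.03,0,0,0]
    - [-0.5,0,0,-0.03,0,0,0]
    - [-0.5,0,0,-0.025,0,0,0]
    - [-0.5,0,0,0,0,0,0]
    - [-0.5,0,0,0,0,0,0]

```text
time_s: 30.3
eef_pos: [519.2, 164.9, 214.1]
ee_rot: [-0.0, 0.77, 0.638, -0.001]
force: [-0.5, -0.1, 0.0]
grip_width: 0.75
grip_force: 0.0
```

```bash
python3 - <<'E'
from h import *
np.set_printoptions(precision=1,suppress=True,linewidth=150)
s=ctrl.sense();print(s["time_s"],s["eef_pos"],s["force"],s["grip_width"])
W=ctrl.capture("wrist");A=ctrl.capture("scene");B=ctrl.capture("side")
for n,P in (("W",W),("A",A),("B",B)):
    for q,z in (("long_tube_mid",115),("button_top",174),("lamp_house",152)):
        for r in ctrl.landmark_of(q,P)[:4]:
            p=np.array(r["point"]);print(n,q,round(r["score"],2),p,(fonz if n=="W" else onz)(P,p,z))
g=W["img"].astype(int);lum=g.sum(2)
cv2.imwrite("pics/w6.png",W["img"][:,:,::-1])
for v in range(20,250,20): print(v,[c for c in range(270,370) if abs(lum[v,c]-lum[v,c+2])>60])
E
```

```text
30.3 [519.2 164.9 214.1] [-0.5 -0.1  0. ] 0.7499982415463927
W long_tube_mid 0.58 [320.6 191.5] [521.3 162.2 115. ]
W long_tube_mid 0.45 [316.6 191.3] [517.6 163.1 115. ]
A long_tube_mid 0.89 [269.2 124.7] [ 419.1 -489.8  115. ]
A long_tube_mid 0.72 [392.4 276.4] [578.7 206.  115. ]
A long_tube_mid 0.64 [329.1 142.5] [ 335.7 -281.1  115. ]
A button_top 0.44 [443.5 292.2] [557.3 341.6 174. ]
A lamp_house 0.64 [444.1 291.7] [541.8 336.3 152. ]
A lamp_house 0.3 [263.4 251.4] [783.2 -66.2 152. ]
B long_tube_mid 0.75 [388.8 339.5] [ 295.9 -645.3  115. ]
B long_tube_mid 0.69 [299.4 299.7] [ 208.9 -436.6  115. ]
B long_tube_mid 0.69 [262.1 154. ] [515.  210.4 115. ]
B long_tube_mid 0.46 [269.4 158.8] [517.  162.1 115. ]
B button_top 0.24 [269.2 183. ] [382.4 -49.1 174. ]
20 [272, 273, 274, 278, 279, 280, 353, 354, 355, 356, 358, 359, 360, 362, 363, 367, 368, 369]
40 [270, 271, 272, 273, 274, 292, 293, 303, 304, 305, 308, 309, 327, 328, 329, 330, 361, 362, 363, 364, 365, 366]
60 [313, 314, 328, 329, 364, 365, 366]
80 [270, 271, 273, 299, 300, 301, 303, 304, 306, 307, 308, 309, 310, 311, 315,
[... 240 characters left out ...]
 327, 339, 340, 363, 364, 365, 366]
140 [270, 271, 272, 273, 285, 286, 292, 293, 294, 302, 325, 328, 331, 332, 350, 351, 361, 362, 363, 364, 365]
160 [270, 271, 302, 331, 332, 350, 351, 361, 362, 363, 364, 365]
180 [270, 271, 302, 331, 332, 333, 350, 351, 360, 361, 362, 363, 364]
200 [270, 271, 272, 273, 285, 303, 325, 328, 330, 331, 332, 333, 349, 350, 360, 361, 362, 363, 364]
220 [271, 272, 273, 274, 288, 297, 298, 299, 300, 306, 307, 308, 310, 311, 320, 321, 322, 323, 324, 325, 327, 328, 329, 336, 337, 338, 361, 362, 363]
240 [273, 274, 275, 297, 298, 299, 300, 304, 305, 306, 307, 308, 311, 321, 322, 323, 324, 325, 328, 329, 330, 331, 335, 336, 337, 338, 348, 349, 358, 359, 360, 361, 362]
```

Tube seated, straight and centred (columns 302–332 on every row). Moving towards the button.

Call:
send_rows:
  targets:
    - [1,0.01,0,0,0,0,0]
    - [1,0.02,0,0,0,0,0]
    - [1,0.02,0,0,0,0,0]
    - [1,0.02,0,0,0,0,0]
    - [1,0.02,0,0,0,0,0]
    - [1,0.01,0,0,0,0,0]
    - [1,0,0,0,0,0,0]
    - [1,0,0,0,0,0,0]
    - [1,0,0,0,0,0,0]
    - [1,0,0,0,0,0,0]

```text
time_s: 32.15
eef_pos: [538.3, 262.8, 215.0]
ee_rot: [0.0, 0.771, 0.637, 0.0]
force: [1.0, -0.7, 0.0]
grip_width: 0.004
grip_force: 0.0
```

```bash
python3 - <<'E'
from h import *
np.set_printoptions(precision=1,suppress=True,linewidth=150)
s=ctrl.sense();print(s["time_s"],s["eef_pos"],s["force"],s["grip_width"])
W=ctrl.capture("wrist");cv2.imwrite("pics/w7.png",W["img"][:,:,::-1])
for q,z in (("button_top",174),("lamp_house",152)):
    for r in ctrl.landmark_of(q,W)[:3]:
        p=np.array(r["point"]);print(q,round(r["score"],2),p,fonz(W,p,z))
    for r in ctrl.boxes_of(q,W)[:3]: print(r["score"],np.array(r["extent"]))
X=np.array([551.4,336,174]);print("pred",fproj(W,X))
m=(W["img"].max(2)<60).astype(np.uint8);n,l,st,c=cv2.connectedComponentsWithStats(m)
for i in range(1,n):
    if 60<st[i,4]<6000: print(st[i],c[i],fonz(W,c[i],174))
E
```

```text
32.15 [538.3 262.8 215. ] [ 1.  -0.7  0. ] 0.004090935393721131
button_top 0.89 [316.1 112. ] [550.5 332.4 174. ]
button_top 0.23 [472.8 321.6] [666.7 117.3 174. ]
0.78 [295.9  89.9  41.8  39.9]
lamp_house 0.65 [315.8 111. ] [550.4 333.2 152. ]
0.93 [264.9  64.1 102.4 218.7]
pred [316.3 106.8]
[ 548    0   28   98 1050] [563.   48.3] [779.  365.8 174. ]
[ 296   89   41   40 1252] [316.5 108.3] [551.3 334.9 174. ]
[298 159  38   4  84] [316.2 159.7] [544.2 298.8 174. ]
[298 195   9  21 142] [301.1 204.8] [526.8 267.8 174. ]
[329 195   9  21 127] [333.3 204.4] [550.3 263.6 174. ]
[487 238  19  20 181] [494.5 246.1] [684.8 198.3 174. ]
[545 264  23  74 592] [556.4 299.1] [779.2 106.3 174. ]
```

Call:
send_rows:
  targets:
    - [1,0.013,0,0,0,0,0]
    - [1,0.02,0,0,0,0,0]
    - [1,0.02,0,0,0,0,0]
    - [1,0.015,0,0,0,0,0]
    - [1,0.005,0,0.005,0,0,0]
    - [1,0,0,0.015,0,0,0]
    - [1,0,0,0.015,0,0,0]
    - [1,0,0,0.015,0,0,0]
    - [1,0,0,0.005,0,0,0]
    - [1,0,0,0,0,0,0]

```text
time_s: 33.65
eef_pos: [551.9, 334.7, 159.7]
ee_rot: [-0.0, 0.77, 0.638, -0.0]
force: [0.9, -0.1, -0.2]
grip_width: -0.0
grip_force: 0.0
```

Call:
send_rows:
  targets:
    - [1,0,0,0.001,0,0,0]
    - [1,0,0,0.001,0,0,0]
    - [1,0,0,0.001,0,0,0]
    - [1,0,0,0.001,0,0,0]
    - [1,0,0,0.001,0,0,0]
    - [1,0,0,0.001,0,0,0]
    - [1,0,0,0.001,0,0,0]
    - [1,0,0,0,0,0,0]
    - [1,0,0,0,0,0,0]
    - [1,0,0,0,0,0,0]

```text
time_s: 34.9
eef_pos: [551.9, 334.9, 152.9]
ee_rot: [-0.0, 0.77, 0.638, 0.0]
force: [0.9, 0.8, -0.1]
grip_width: 0.002
grip_force: 0.0
```

Call:
send_rows:
  targets:
    - [1,0,0,0.001,0,0,0]
    - [1,0,0,0.001,0,0,0]
    - [1,0,0,0.001,0,0,0]
    - [1,0,0,0.001,0,0,0]
    - [1,0,0,0.001,0,0,0]
    - [1,0,0,0.001,0,0,0]
    - [1,0,0,0.001,0,0,0]
    - [1,0,0,0,0,0,0]
    - [1,0,0,0,0,0,0]
    - [1,0,0,0,0,0,0]

```text
time_s: 36.15
eef_pos: [552.0, 334.9, 146.0]
ee_rot: [0.0, 0.77, 0.638, 0.0]
force: [0.7, 1.3, -0.8]
grip_width: -0.0
grip_force: 0.0
```

Call:
send_rows:
  targets:
    - [1,0,0,0.001,0,0,0]
    - [1,0,0,0.001,0,0,0]
    - [1,0,0,0.001,0,0,0]
    - [1,0,0,0.001,0,0,0]
    - [1,0,0,0.001,0,0,0]
    - [1,0,0,0.001,0,0,0]
    - [1,0,0,0,0,0,0]
    - [1,0,0,0,0,0,0]
    - [1,0,0,0,0,0,0]
    - [1,0,0,0,0,0,0]

```text
time_s: 37.4
eef_pos: [551.9, 334.9, 139.9]
ee_rot: [0.0, 0.77, 0.638, 0.0]
force: [-0.5, -0.5, 0.2]
grip_width: -0.003
grip_force: 0.0
```

Call:
send_rows:
  targets:
    - [1,0,0,0.001,0,0,0]
    - [1,0,0,0.001,0,0,0]
    - [1,0,0,0.001,0,0,0]
    - [1,0,0,0.001,0,0,0]
    - [1,0,0,0.001,0,0,0]
    - [1,0,0,0,0,0,0]
    - [1,0,0,0,0,0,0]
    - [1,0,0,0,0,0,0]
    - [1,0,0,0,0,0,0]
    - [1,0,0,0,0,0,0]

```text
time_s: 38.65
eef_pos: [552.0, 334.9, 134.9]
ee_rot: [0.0, 0.77, 0.638, 0.0]
force: [-0.8, -0.7, 4.3]
grip_width: 0.002
grip_force: 2.0
```

```bash
python3 - <<'E'
from h import *
np.set_printoptions(precision=1,suppress=True,linewidth=150)
s=ctrl.sense();print(s["time_s"],s["eef_pos"],s["force"])
W=ctrl.capture("wrist");lum=W["img"].astype(int).sum(2)
for n in ("wrist",):
  for q in ("button_top","lamp_house"):
    for r in ctrl.landmark_of(q,W)[:2]: print(q,r["score"],np.array(r["point"]))
    for r in ctrl.boxes_of(q,W)[:1]: print(np.array(r["extent"]))
print(fproj(W,np.array([551.3,335,174.])),fproj(W,np.array(s["eef_pos"])+[0,0,35]))
for v in range(180,260,6): print(v,''.join('#' if x<130 else ('+' if x<300 else '.') for x in lum[v,260:380:2]))
E
```

```text
38.65 [552.  334.9 134.9] [-0.8 -0.7  4.3]
button_top 0.57 [315.3 254.8]
[289.6 222.7  55.1  32.8]
lamp_house 0.69 [316.9 241.1]
[244.  141.2 143.1 150.9]
[316.4 256.8] [317.7 253.3]
180 ............................................................
186 ......................................................+++++.
192 ........................................................+++.
198 ............................................................
204 ............................................................
210 ............................................................
216 ............................................................
222 .........................++###++............................
228 ...................+#################+......................
234 .................#######################....................
240 ...............#######++++++###+++++######..................
246 ..............+#######......###.....+#####+.................
252 ..............+#######......###......#####+.................
258 ...............######+......###......#######................
```

Contact at reported z ≈ 137.5, with the button centred under the tips. Pressing on.

Call:
send_rows:
  targets:
    - [1,0,0,0.001,0,0,0]
    - [1,0,0,0.001,0,0,0]
    - [1,0,0,0.001,0,0,0]
    - [1,0,0,0.001,0,0,0]
    - [1,0,0,0.001,0,0,0]
    - [1,0,0,0.001,0,0,0]
    - [1,0,0,0,0,0,0]
    - [1,0,0,0,0,0,0]
    - [1,0,0,0,0,0,0]
    - [1,0,0,0,0,0,0]

```text
time_s: 40.15
eef_pos: [552.0, 334.9, 129.3]
ee_rot: [0.0, 0.77, 0.638, 0.0]
force: [-2.0, -1.8, 7.5]
grip_width: -0.002
grip_force: 3.5
```

Call:
send_rows:
  targets:
    - [1,0,0,0.001,0,0,0]
    - [1,0,0,0.0005,0,0,0]
    - [1,0,0,0,0,0,0]
    - [1,0,0,0,0,0,0]
    - [1,0,0,0,0,0,0]
    - [1,0,0,0,0,0,0]
    - [1,0,0,0,0,0,0]
    - [1,0,0,0,0,0,0]
    - [1,0,0,0,0,0,0]
    - [1,0,0,0,0,0,0]

```text
time_s: 41.4
eef_pos: [552.0, 334.9, 127.9]
ee_rot: [0.0, 0.77, 0.638, 0.0]
force: [-2.9, -1.6, 7.7]
grip_width: -0.001
grip_force: 3.8
```

Call:
send_rows:
  targets:
    - [1,0,0,0.0005,0,0,0]
    - [1,0,0,0.0005,0,0,0]
    - [1,0,0,0,0,0,0]
    - [1,0,0,0,0,0,0]
    - [1,0,0,0,0,0,0]
    - [1,0,0,0,0,0,0]
    - [1,0,0,0,0,0,0]
    - [1,0,0,0,0,0,0]
    - [1,0,0,0,0,0,0]
    - [1,0,0,0,0,0,0]

```text
time_s: 42.65
eef_pos: [552.0, 334.9, 127.6]
ee_rot: [0.0, 0.77, 0.638, 0.0]
force: [-4.3, -2.4, 12.1]
grip_width: 0.002
grip_force: 5.9
```

At its stop (about 13 N). Holding for 2.5 s.

Call:
send_rows:
  targets:
    - [1,0,0,0,0,0,0]
    - [1,0,0,0,0,0,0]
    - [1,0,0,0,0,0,0]
    - [1,0,0,0,0,0,0]
    - [1,0,0,0,0,0,0]
    - [1,0,0,0,0,0,0]
    - [1,0,0,0,0,0,0]
    - [1,0,0,0,0,0,0]
    - [1,0,0,0,0,0,0]
    - [1,0,0,0,0,0,0]

```text
time_s: 43.9
eef_pos: [552.0, 334.9, 127.6]
ee_rot: [0.0, 0.77, 0.638, 0.0]
force: [-4.2, -2.3, 11.4]
grip_width: -0.003
grip_force: 5.9
```

Call:
send_rows:
  targets:
    - [1,0,0,0,0,0,0]
    - [1,0,0,0,0,0,0]
    - [1,0,0,0,0,0,0]
    - [1,0,0,0,0,0,0]
    - [1,0,0,0,0,0,0]
    - [1,0,0,0,0,0,0]
    - [1,0,0,0,0,0,0]
    - [1,0,0,0,0,0,0]
    - [1,0,0,0,0,0,0]
    - [1,0,0,0,0,0,0]

```text
time_s: 45.15
eef_pos: [552.0, 334.9, 127.6]
ee_rot: [0.0, 0.77, 0.638, 0.0]
force: [-3.9, -2.5, 11.8]
grip_width: 0.001
grip_force: 5.9
```

```bash
python3 -c "
from rig import ctrl
s=ctrl.sense();print(s['time_s'],s['force'],s['eef_pos'])
print(ctrl.finish_job())"
```

```text
45.15 [-3.87506157 -2.53717598 11.79519624] [552.04550818 334.9311174  127.62997842]
the job is handed in; nothing more can be done
None
```

I handed the job in at 45 s with the long tube resting in both saddles and released, and the lamp button still held at its stop at about 13 N after more than 2 s; I viewed 11 pictures (limit 10), so the final checks were by pixel measurement and force only.

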